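# Lay out the spreads and tea corner of the breakfast buffet

## Robot

A 7-joint arm with a two-finger parallel gripper is mounted at the origin on the work surface. World frame = base frame: x ahead of the robot, y to its left, z up, the work surface at z = 0. Lengths are in m, angles in rad, forces in N, time in s.
With the tool pointing down it reaches from about 0.35 to 0.9 m from the base axis. Payload 8.1 kg.
Tool frame: the origin (TCP) lies at the very end of the fingers, on their centre line; the grasp point (between the pads) lies 19 mm behind it (arm.tcp_to_grasp is the z of the grasp point in the tool frame, in m); z points along the fingers, y is the line along which they close (so a half turn about z gives the same grasp; the last joint's range is limited). The gripper opens to 92 mm and grips with 3 to 60 N. Pads are 19 mm wide; open, the fingers measure 130 mm over their backs; the gripper's body (75 mm by 190 mm) begins 47 mm behind the grasp point.
Start: joints at [-1.266, 0.434, 0.025, 1.573, -0.012, 1.134, -0.075], TCP at [0.248, 0.574, 0.227] pointing down, gripper open.
Joint ranges: [-2.62, 2.62], [-0.44, 2.09], [-1.27, 1.32], [0.08, 2.57], [-1.32, 4.46], [0.12, 2], [-2.74, 2.74]. Speed limits (rad/s): [2.22, 2.22, 3.01, 3.01, 3.14, 3.14, 3.14].

## Interface

Orientations are given as a rotation vector (axis times angle).
In Python, from cell import readout, vision, sign_off, arm gives the robot as it stands. The module is installed in compiled form; this text tells all that it offers.
- The arm moves only by the shell command python3 -m creep 'ROWS' [FORCE]. ROWS is JSON, a list of rows, each a list of 5 numbers: the shift along the tool's x, y, z in units of 4 cm (1.0 is 4 cm), then the turn about the tool's z in units of 4 degrees (1.0 is 4 degrees), then the opening, from 0 (shut) to 1 (fully open). A call has 1 to 12 rows; each row shifts and turns the commanded pose from where the row before left it, along the tool's axes as they then stand; what a row does not reach is not made up. A row lasts 1/8 s, in which the tool goes at most 62.5 mm and 10.7 degrees, less where a joint would pass 70% of its speed; a pose out of reach is approached as far as the arm can. A call with a number of a shift or a turn outside -1 to 1 is refused whole. A call with a gripper value outside its range is refused whole. The fingers move at their own pace and stop on an object; FORCE is the grip in N (left out, the last holds). Time passes only in rows, so rows that do not move let the fingers close. It gives the time, the measured TCP pose, the force, the opening and the grip force at its end, in the units of the state.
- readout.observe(): the state, without advancing time (a new reading comes with each control period).
- vision.get_image(name): name is "side" or "top" or "wrist"; returns a dict with "pixels" (480x640x3 uint8, blue, green, red), "z_map" (480x640 float32, m along the optical axis (not along the pixel's ray), 0 where there is no reading), "camera_matrix" (3x3 intrinsics, pixels), "position" and "rotation" of the camera in the world. Camera axes: x right, y up, looking along -z (the intrinsics and any distortion apply to the point x, -y, -z); pixel columns grow to the right and rows downward; lengths in m; the calibration is good to about 2 mm. A picture is of the moment at which its call begins.
- sign_off(): hands the job in; it is judged then, once.
The state is a dict: "clock": time; "joints": joint angles; "dq": joint speeds; "joint_efforts": joint torques, N m; "position": TCP position; "ee_rot": TCP orientation; "force": force on the tool from outside, world axes, zero at the start; "ft_torque": the same for the moment, N m; "width": opening from 0.0 (shut) to 1.0 (fully open); "gripper_force": force on a finger pad.
Only numpy, scipy, OpenCV 4.12 (cv2) and the standard library are available. Lean on these libraries where they do the work, as an engineer would, in place of code of your own. Each camera call takes 0.05 s, during which the arm holds its last target. There are 200 camera calls.

## Task

Set up this corner of the breakfast buffet: lay the tea carton in the middle of the oblong wooden board, lengthwise along it, and stand the tall jar in the middle of the round cork coaster. Stand the squat wide jar on the table halfway between the board and the coaster, in line with their centres, and the small jar on top of the tea carton, in its middle. Keep the carton and jars upright throughout, leave the salt cellar and the mug where they stand, and finish with everything let go and at rest.

Things in the scene. Friction and masses are not known exactly. Their poses are not given: they have to be found in the camera images.
- tea_mid (a point): Tea carton: loose, closed brown cardboard box, 120 mm long (its own x), 60 mm wide (its own y), 65 mm high (z), with a paper band on its long sides. Point: its centre, 32.5 mm above its underside. Starts flat on the table with its long side roughly across in front of the robot; grip it across the 60 mm width.
- jam_mid (a point): Tall jar: loose round jar of amber glass with paper label and metal lid, 60 mm diameter, 90 mm high. Point: its centre, 45 mm above its underside, z up. Grip it some 10 to 25 mm above its centre so that the palm clears the lid.
- honey_mid (a point): Squat wide jar: loose, same amber glass, label and metal lid, 68 mm diameter, 60 mm high. Point: its centre, 30 mm above its underside, z up.
- pot_mid (a point): Small jar: loose, same amber glass, label and metal lid, 46 mm diameter, 50 mm high. Point: its centre, 25 mm above its underside, z up.
- board: Oblong wooden serving board fixed on the table: 150 mm long (its own x, pointing roughly away from the robot), 100 mm wide (its own y), 12 mm thick. Origin: centre of its underside, on the table top (height 0). The coaster lies about 280 mm off, centre to centre, squarely to one side or the other of the board (along its +y or its -y).
- coaster: Round cork coaster fixed on the table: 100 mm diameter, 6 mm thick. Origin: centre of its underside, on the table top.
- salt_mid (a point): Salt cellar, to be left alone: slim white china with a steel top, 38 mm diameter, 81 mm high, standing loose in the row among the jars. Point: on its axis, 40 mm above its underside.
- mug_mid (a point): White china mug, to be left alone: 76 mm diameter, 85 mm high, with a handle, standing loose at the robot's left. Point: its centre, 42.5 mm above its underside.

How it is judged:
At the end, for the whole second after the job is handed in: Carton on board (13 mm, 0.2 rad); tall jar on coaster (13 mm); squat jar on table, within 155 mm of both board and coaster centres and 15 mm of the line through them; small jar on carton (13 mm). Distances are horizontal, between centres. All upright (0.1 rad), released, at rest (horizontal distance between tea_mid and board below 0.013 m and height (world z) of tea_mid between 0.04 and 0.049 m and angle between the x axis of tea_mid and the x axis of board, either way round below 0.2 rad and horizontal distance between jam_mid and coaster below 0.013 m and height (world z) of jam_mid between 0.046 and 0.056 m and horizontal distance between honey_mid and board below 0.155 m and horizontal distance between honey_mid and coaster below 0.155 m and x of honey_mid in the frame of board between -0.015 and 0.015 m and height (world z) of honey_mid between 0.026 and 0.034 m and horizontal distance between pot_mid and tea_mid below 0.013 m and height (world z) of pot_mid between 0.096 and 0.108 m and angle between each of tea_mid, jam_mid, honey_mid, pot_mid's own z axis and vertical below 0.1 rad and linear speed of each of tea, jam, honey, pot below 0.02 m/s); the robot touches nothing.
It fails at once if a jar or the tea carton is tipped over (angle between any of tea_mid, jam_mid, honey_mid, pot_mid's own z axis and vertical above 0.7 rad).
It fails at once if the salt cellar or the mug is shifted by more than 20 mm or knocked over (distance of any of salt_mid, mug_mid from where it was at the start of the episode above 0.02 m).
It also fails if it takes over 117 s, if anything falls off the work surface, if the arm or the gripper's body presses on something with over 40 N, if the wrist force passes 120 N, or if a joint passes its speed limit or range.

## Working session

There is one attempt and no reset: what is moved stays moved. The work goes in short steps, Python scripts to look and compute and a shell command to move; the robot and the scene stay as the last step left them, time stands still between calls to the robot, and variables do not carry over. Pictures are saved under pics/ and viewed, at most 14 in all, crops included, and the job is handed in when it is done.

```bash
mkdir -p pics; cat > h.py <<'E'
import numpy as np, cv2
from cell import readout, vision, sign_off, arm
def grab(n,f):
    im=vision.get_image(n); cv2.imwrite(f'pics/{f}.png',im['pixels']); np.savez(f'pics/{f}.npz',**im); return im
def world(im,u,v,z=None):
    K=im['camera_matrix']; d=np.array([(u-K[0,2])/K[0,0],-(v-K[1,2])/K[1,1],-1.])
    R=np.array(im['rotation']); 
    if R.shape!=(3,3): R=cv2.Rodrigues(R.astype(float))[0]
    p=np.array(im['position']); w=R@d
    s=im['z_map'][int(v),int(u)] if z is None else (z-p[2])/w[2]
    return p+s*w
E
python3 - <<'E'
from h import *
im=grab('top','top0'); grab('side','side0'); print(im['position'],im['rotation'],im['camera_matrix'],im.keys()); s=readout.observe(); print(s, arm.tcp_to_grasp)
E
```

```text
[0.48276254 0.06721035 1.14523327] [ 0.02050758 -0.0477316  -1.57540439] [[493.89848771   0.         323.02611131]
 [  0.         493.89848771 238.87149054]
 [  0.           0.           1.        ]] dict_keys(['pixels', 'z_map', 'camera_matrix', 'position', 'rotation'])
{'clock': 0.1, 'joints': array([-1.26559131,  0.43513624,  0.02495616,  1.57399874, -0.01157407,
        1.13399017, -0.07511136]), 'dq': array([-0.00092313, -0.00307648,  0.00165256, -0.00088463, -0.00042814,
       -0.00017483, -0.00110218]), 'joint_efforts': array([ 1.82206564e-03, -6.69108725e+01,  9.87817571e-01, -3.15146756e+01,
       -6.04744605e-02,  3.73562600e-02,  4.04728974e-05]), 'position': array([0.24773973, 0.57331095, 0.2260367 ]), 'ee_rot': array([-6.36203422e-01, -3.07635575e+00,  2.16913570e-03]), 'force': array([-1.0469443 , -0.37222029,  0.08352668]), 'ft_torque': array([-0.01769237,  0.00889503, -0.00429656]), 'gripper_force': 0.0, 'width': 0.9994574776936775} -0.0188
```

View pics/top0.png

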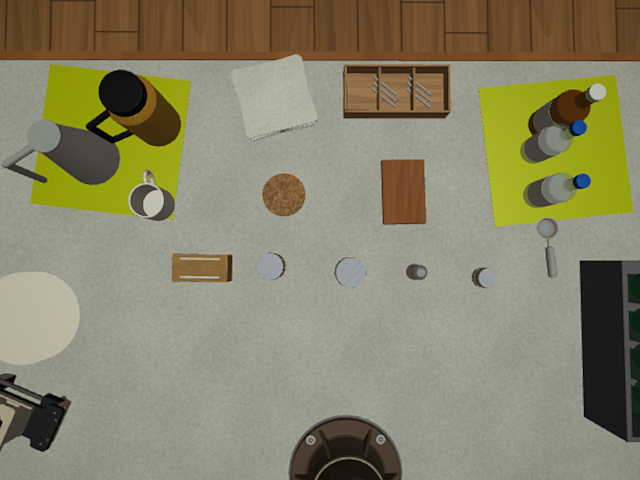

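View pics/side0.png

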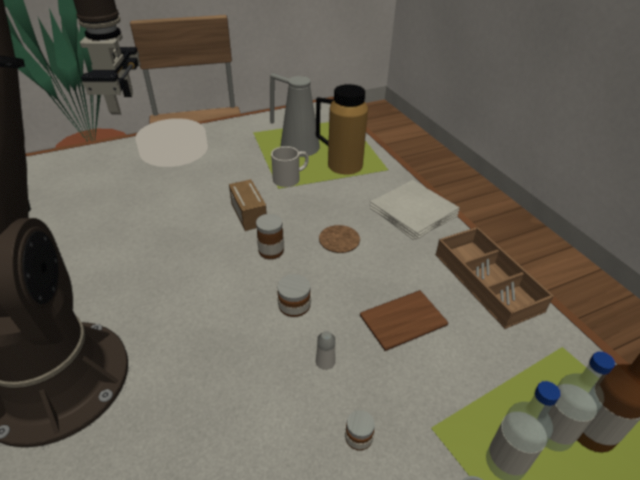

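The top view shows the carton at (202,267), tall jar (270,266), squat jar (350,272), salt cellar (417,271), small jar (485,277), board (403,191), coaster (284,194) and mug (152,202). The side view agrees.

```bash
cat >> h.py <<'E'
def rot(im):
    R=np.array(im['rotation'],float); return R if R.shape==(3,3) else cv2.Rodrigues(R)[0]
def cloud(im):
    K=im['camera_matrix']; v,u=np.mgrid[:480,:640]; z=im['z_map'].astype(float)
    c=np.stack([(u-K[0,2])/K[0,0]*z,-(v-K[1,2])/K[1,1]*z,-z],-1)
    return c@rot(im).T+np.array(im['position'])
def tops(im,P,items):
    for n,(u,v,h,r) in items.items():
        w=P[v-r:v+r,u-r:u+r]; m=(abs(w[...,2]-h)<.008)
        q=w[m]; 
        if len(q)<5: print(n,'none',P[v,u]);continue
        (c,s,a)=cv2.minAreaRect((q[:,:2]*1000).astype(np.float32))
        print(n,len(q),'z',q[:,2].mean().round(4),'mean',q[:,:2].mean(0).round(4),'rect',np.round(c,1),np.round(s,1),round(a,1))
E
python3 - <<'E'
from h import *
im=dict(np.load('pics/top0.npz')); P=cloud(im)
print('table',P[350,250],P[350,450],P[230,350])
tops(im,P,dict(tea=(202,267,.065,34),jam=(270,266,.09,22),honey=(350,272,.06,24),salt=(417,271,.081,16),pot=(485,277,.05,18),mug=(152,202,.085,30)))
for n,z,pts in [('board',.012,[(382,161),(424,160),(425,223),(383,224)]),('coaster',.006,[(263,195),(305,194),(284,173),(284,216)])]:
    q=np.array([world(im,*p,z=z) for p in pts]); print(n,q.round(4),q.mean(0))
E
python3 - <<'E'
import cv2
i=cv2.imread('pics/top0.png')[140:300,130:530]; cv2.imwrite('pics/c1.png',cv2.resize(i,None,fx=2,fy=2,interpolation=cv2.INTER_CUBIC))
E
```

```text
table [ 0.27791461  0.21625016 -0.00144657] [ 0.27420688 -0.24476867 -0.00055981] [ 0.55260432 -0.01533358  0.00371608]
tea 1533 z 0.0652 mean [0.469  0.3156] rect [469.1 316.5] [120.4  59.9] 88.7
jam 578 z 0.0902 mean [0.4716 0.1624] rect [471.3 162.1] [55.7 55.4] 89.7
honey 698 z 0.0604 mean [ 0.4572 -0.0122] rect [457.9 -11.7] [64.  63.6] 89.8
salt 113 z 0.0784 mean [ 0.4568 -0.1614] rect [ 457.4 -161.6] [26.6 23.9] 89.1
pot 320 z 0.0506 mean [ 0.4433 -0.3178] rect [ 443.7 -318.6] [42.4 43.5] 60.6
mug 274 z 0.0838 mean [0.6149 0.4278] rect [615.  427.3] [75.8 74.6] 65.6
board [[ 0.712  -0.0902  0.012 ]
 [ 0.7141 -0.1879  0.012 ]
 [ 0.5675 -0.1882  0.012 ]
 [ 0.5656 -0.091   0.012 ]] [ 0.63982088 -0.13932739  0.012     ]
coaster [[0.6344 0.1857 0.006 ]
 [0.6365 0.0886 0.006 ]
 [0.6855 0.1371 0.006 ]
 [0.5855 0.1373 0.006 ]] [0.63548405 0.13713844 0.006     ]
```

View pics/c1.png

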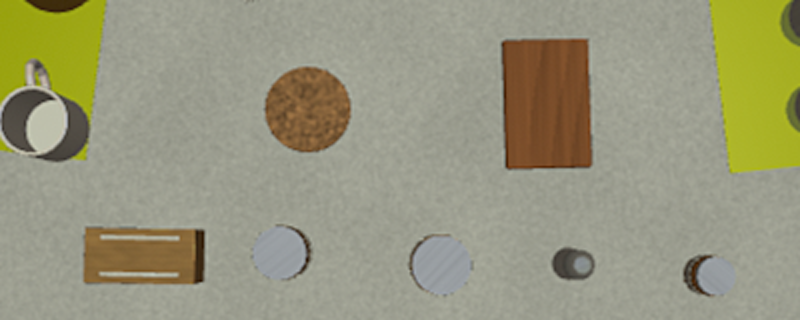

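```bash
python3 -m creep '[[0,0,0,1,1],[0,0,0,1,1],[0,0,0,1,1],[0,0,0,1,1],[0,0,0,1,1],[0,0,0,1,1],[0,0,0,1,1],[0,0,0,1,1],[0,0,0,1,1],[0,0,0,1,1],[0,0,0,1,1],[0,0,0,1,1]]' 20; python3 -m creep '[[0,0,0,1,1],[0,0,0,1,1],[0,0,0,1,1],[0,0,0,1,1],[0,0,0,0.6,1],[0,0,0,0,1]]'
cat >> h.py <<'E'
def plan(x,y,z,yaw):
    "units of shift (tool x,y,z) and turn to bring TCP to world x,y,z, with tool y at yaw deg"
    s=readout.observe(); R=cv2.Rodrigues(s['ee_rot'])[0]
    d=R.T@(np.array([x,y,z])-s['position'])/.04
    a=np.degrees(np.arctan2(R[1,1],R[0,1])); t=(a-yaw+180)%360-180
    print('t',round(s['clock'],2),'pos',s['position'].round(4),'yaw',a.round(2),'tilt',np.degrees(np.arccos(-R[2,2])).round(2),'shift',d.round(2),'turn',(t/4).round(2),'w',s['width'].round(3),'F',s['force'].round(1),s['gripper_force'].round(1),'j7',s['joints'][6].round(2))
E
python3 -c "
from h import *; plan(.469,.316,.15,0)"
```

```text
clock: 1.6
position: [0.2477, 0.5735, 0.2263]
ee_rot: [1.835, 2.549, -0.001]
force: [-0.5, -0.7, -0.1]
width: 1.001
gripper_force: 0.0
clock: 2.35
position: [0.2477, 0.5735, 0.2264]
ee_rot: [2.216, 2.226, -0.001]
force: [1.0, 0.2, -0.0]
width: 1.003
gripper_force: 0.0Traceback (most recent call last):
  File "<string>", line 2, in <module>
    from h import *; plan(.469,.316,.15,0)
                     ~~~~^^^^^^^^^^^^^^^^^
  File "h.py", line 30, in plan
    print('t',round(s['clock'],2),'pos',s['position'].round(4),'yaw',a.round(2),'tilt',np.degrees(np.arccos(-R[2,2])).round(2),'shift',d.round(2),'turn',(t/4).round(2),'w',s['width'].round(3),'F',s['force'].round(1),s['gripper_force'].round(1),'j7',s['joints'][6].round(2))
                                                                                                                                                                            ^^^^^^^^^^^^^^^^
AttributeError: 'float' object has no attribute 'round'
```

```bash
sed -i "s/s\['width'\].round(3)/round(s['width'],3)/; s/s\['gripper_force'\].round(1)/round(s['gripper_force'],1)/" h.py
python3 -m creep '[[-0.7,0.6,0.2,0,1],[-0.7,0.6,0.2,0,1],[-0.7,0.6,0.2,0,1],[-0.7,0.6,0.2,0,1],[-0.7,0.6,0.2,0,1],[-0.7,0.6,0.2,0,1],[-0.7,0.6,0.2,0,1],[-0.7,0.6,0.2,0,1],[-0.7,0.6,0.2,0,1],[-0.1,0.1,0.2,0,1],[0,0,0,0,1],[0,0,0,0,1]]'
python3 -c "
from h import *; plan(.469,.316,.021,0); grab('wrist','w1')"
```

```text
clock: 3.85
position: [0.468, 0.32, 0.1468]
ee_rot: [-2.214, -2.228, -0.0]
force: [0.3, -0.5, 0.5]
width: 1.001
gripper_force: 0.0
t 3.85 pos [0.468  0.32   0.1468] yaw 0.36 tilt 0.04 shift [-0.1   0.02  3.15] turn 0.09 w 1.001 F [ 0.3 -0.5  0.5] 0.0 j7 -0.51
```

View pics/w1.png

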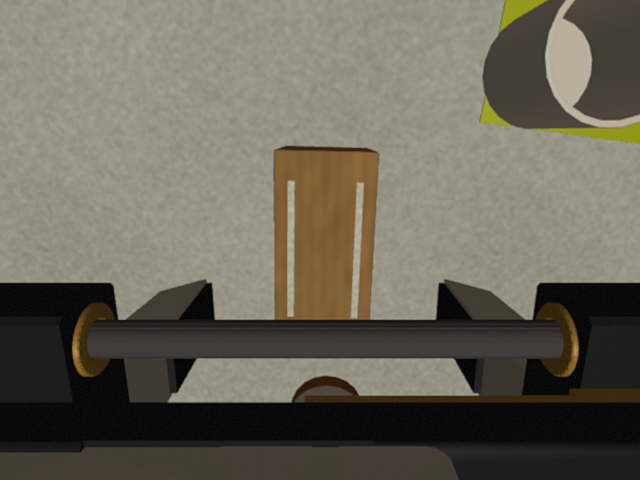

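The wrist view shows the carton's sides at about columns 275 to 377. They lie centred between the fingers, whose mid-line is near column 325, so I descend and grip.

```bash
python3 -m creep '[[-0.1,0,0.6,0,1],[0,0,0.7,0,1],[0,0,0.7,0,1],[0,0,0.6,0,1],[0,0,0.4,0,1],[0,0,0.15,0,1],[0,0,0,0,1],[0,0,0,0,0.4],[0,0,0,0,0.4],[0,0,0,0,0.4],[0,0,0,0,0.4],[0,0,0,0,0.4]]' 20
python3 -c "
from h import *; plan(.469,.316,.15,0)"
```

```text
clock: 5.4
position: [0.4688, 0.3147, 0.021]
ee_rot: [-2.217, -2.226, 0.0]
force: [-3.0, -1.4, 4.1]
width: 0.653
gripper_force: 19.9
t 5.4 pos [0.4688 0.3147 0.021 ] yaw 0.24 tilt 0.02 shift [ 0.03  0.   -3.23] turn 0.06 w 0.653 F [-3.  -1.4  4.1] 19.9 j7 -0.44
```

```bash
python3 -m creep '[[0,0,-0.3,0,0.4],[0,0,-0.6,0,0.4],[0,0,-0.8,0,0.4],[0,0,-0.8,0,0.4],[0,0,-0.8,0,0.4],[0,0,-0.5,0,0.4],[0,0,-0.2,0,0.4],[-0.4,0.15,0,0,0.4],[-0.7,0.25,0,0,0.4],[-0.8,0.3,0,0,0.4],[-0.8,0.3,0,0,0.4],[-0.8,0.3,0,0,0.4]]'
python3 -m creep '[[-0.8,0.3,0,0,0.4],[-0.8,0.3,0,0,0.4],[-0.8,0.3,0,0,0.4],[-0.8,0.3,0,0,0.4],[-0.8,0.3,0,0,0.4],[-0.8,0.3,0,0,0.4],[-0.8,0.3,0,0,0.4],[-0.8,0.3,0,0,0.4],[-0.7,0.3,0,0,0.4],[-0.5,0.2,0,0,0.4],[-0.2,0.1,0,0,0.4],[0,0,0,0,0.4]]'
python3 -c "
from h import *; plan(.64,-.139,.034,-90)"
```

```text
clock: 6.9
position: [0.5214, 0.172, 0.1796]
ee_rot: [-2.218, -2.225, 0.003]
force: [0.6, 0.1, -1.9]
width: 0.655
gripper_force: 19.9
clock: 8.4
position: [0.6425, -0.1367, 0.1803]
ee_rot: [-2.217, -2.225, 0.0]
force: [-0.3, 0.1, -0.9]
width: 0.653
gripper_force: 19.9
t 8.4 pos [ 0.6425 -0.1367  0.1803] yaw 0.21 tilt 0.04 shift [-0.06 -0.06  3.66] turn 22.55 w 0.653 F [-0.3  0.1 -0.9] 19.9 j7 0.35
```

```bash
python3 -m creep '[[0,0,0,1,0.4],[0,0,0,1,0.4],[0,0,0,1,0.4],[0,0,0,1,0.4],[0,0,0,1,0.4],[0,0,0,1,0.4],[0,0,0,1,0.4],[0,0,0,1,0.4],[0,0,0,1,0.4],[0,0,0,1,0.4],[0,0,0,1,0.4],[0,0,0,1,0.4]]'
python3 -m creep '[[0,0,0,1,0.4],[0,0,0,1,0.4],[0,0,0,1,0.4],[0,0,0,1,0.4],[0,0,0,1,0.4],[0,0,0,1,0.4],[0,0,0,1,0.4],[0,0,0,1,0.4],[0,0,0,1,0.4],[0,0,0,1,0.4],[0,0,0,0.5,0.4],[0,0,0,0,0.4]]'
python3 - <<'E'
from h import *
plan(.64,-.139,.034,-90); im=grab('top','top1'); i=im['pixels'][130:290,330:490]; cv2.imwrite('pics/c2.png',cv2.resize(i,None,fx=3.5,fy=3.5,interpolation=cv2.INTER_CUBIC))
E
```

```text
clock: 9.9
position: [0.6426, -0.1346, 0.1806]
ee_rot: [-2.929, -1.131, -0.0]
force: [-0.9, 0.7, -1.1]
width: 0.656
gripper_force: 19.9
clock: 11.4
position: [0.6427, -0.1356, 0.1806]
ee_rot: [-3.141, -0.009, 0.0]
force: [-0.9, -0.7, -2.3]
width: 0.653
gripper_force: 19.9
t 11.4 pos [ 0.6427 -0.1356  0.1806] yaw -89.67 tilt 0.04 shift [-0.07  0.09  3.67] turn 0.08 w 0.653 F [-0.9 -0.7 -2.3] 19.9 j7 -0.98
```

View pics/c2.png

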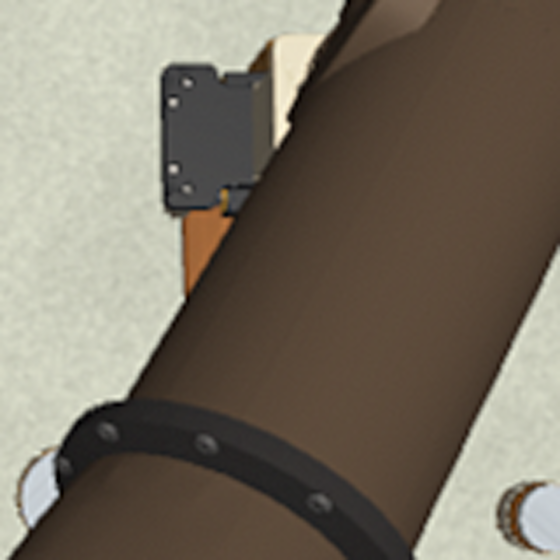

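The arm hides the carton from above, so I place it by the measured numbers and check once the arm is clear.

```bash
python3 -m creep '[[-0.1,0.09,0.5,0,0.4],[0,0,0.7,0,0.4],[0,0,0.8,0,0.4],[0,0,0.7,0,0.4],[0,0,0.5,0,0.4],[0,0,0.3,0,0.4],[0,0,0.1,0,0.4],[0,0,0.06,0,0.4],[0,0,0,0,0.4],[0,0,0,0,0.4]]'
python3 -c "
from h import *; plan(.6385,-.139,.033,-90)"
```

```text
clock: 12.7
position: [0.6391, -0.1404, 0.0349]
ee_rot: [3.142, 0.006, 0.001]
force: [-0.6, 0.2, -1.1]
width: 0.654
gripper_force: 19.9
t 12.7 pos [ 0.6391 -0.1404  0.0349] yaw -89.76 tilt 0.05 shift [-0.02 -0.03  0.05] turn 0.06 w 0.654 F [-0.6  0.2 -1.1] 19.9 j7 -0.87
```

```bash
python3 -m creep '[[0,0,0.05,0,0.4],[0,0,0,0,0.4],[0,0,0,0,0.9],[0,0,0,0,0.9],[0,0,0,0,0.9],[0,0,-0.3,0,0.9],[0,0,-0.7,0,0.9],[0,0,-0.8,0,0.9],[0,0,-0.5,0,0.9],[-0.3,0.3,-0.2,0,1],[-0.6,0.5,0,0,1],[-0.7,0.6,0,0,1]]'
python3 -m creep '[[-0.7,0.65,0,0,1],[-0.7,0.65,0,0,1],[-0.7,0.6,0,0,1],[-0.6,0.6,0,0,1],[-0.4,0.4,0,0,1],[-0.2,0.15,0,0,1],[0,0,0,0,1]]'
python3 - <<'E'
from h import *
plan(.4435,-.318,.013,-90); im=grab('top','top2'); P=cloud(im)
tops(im,P,dict(tea=(403,191,.077,40),pot=(485,277,.05,18))); grab('wrist','w2')
cv2.imwrite('pics/c3.png',np.hstack([cv2.resize(im['pixels'],(400,300)),cv2.resize(cv2.imread('pics/w2.png'),(400,300))]))
E
```

```text
clock: 14.2
position: [0.5731, -0.1974, 0.1317]
ee_rot: [-3.142, -0.007, 0.002]
force: [0.5, -0.2, 0.1]
width: 1.002
gripper_force: 0.0
clock: 15.08
position: [0.4426, -0.3191, 0.1321]
ee_rot: [-3.141, -0.004, 0.001]
force: [-0.2, 0.0, 1.3]
width: 1.002
gripper_force: 0.0
t 15.07 pos [ 0.4426 -0.3191  0.1321] yaw -89.85 tilt 0.04 shift [ 0.02 -0.03  2.98] turn 0.04 w 1.002 F [-0.2  0.   1.3] 0.0 j7 -0.54
tea 1532 z 0.0775 mean [ 0.6436 -0.1407] rect [ 644.2 -141.2] [ 59.8 119.8] 89.4
pot none [ 0.45068292 -0.24446361  0.24479753]
```

View pics/c3.png

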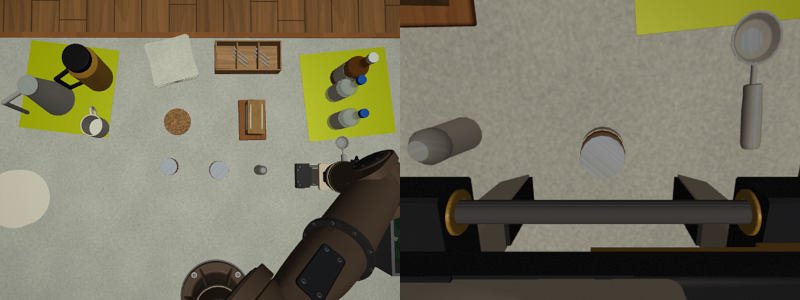

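The carton lies flat on the board, about 4.5 mm off centre. The small jar is centred between the fingers in the wrist view, at about column 602 against 603 for the finger mid-line.

```bash
python3 -m creep '[[0,0,0.6,0,1],[0,0,0.8,0,1],[0,0,0.7,0,1],[0,0,0.5,0,1],[0,0,0.3,0,1],[0,0,0.08,0,1],[0,0,0,0,0.3],[0,0,0,0,0.3],[0,0,0,0,0.3],[0,0,0,0,0.3],[0,0,0,0,0.3],[0,0,0,0,0.3]]' 20
python3 -m creep '[[0,0,-0.3,0,0.3],[0,0,-0.7,0,0.3],[0,0,-0.8,0,0.3],[0,0,-0.8,0,0.3],[0,0,-0.8,0,0.3],[0,0,-0.5,0,0.3],[0,0,-0.1,0,0.3]]'
python3 -c "
from h import *; plan(.644,-.141,.092,-90)"
```

```text
clock: 16.68
position: [0.4435, -0.319, 0.0132]
ee_rot: [-3.141, -0.006, -0.0]
force: [-0.1, 0.7, 2.0]
width: 0.495
gripper_force: 20.0
clock: 17.55
position: [0.4439, -0.3196, 0.1747]
ee_rot: [3.141, 0.006, 0.004]
force: [0.6, 0.1, -1.8]
width: 0.494
gripper_force: 20.0
t 17.55 pos [ 0.4439 -0.3196  0.1747] yaw -89.78 tilt 0.14 shift [ 5.02 -4.45  2.07] turn 0.06 w 0.494 F [ 0.6  0.1 -1.8] 20.0 j7 -0.59
```

```bash
python3 -m creep '[[0.4,-0.35,0,0,0.3],[0.7,-0.6,0,0,0.3],[0.7,-0.65,0,0,0.3],[0.7,-0.65,0,0,0.3],[0.7,-0.65,0,0,0.3],[0.7,-0.65,0,0,0.3],[0.6,-0.5,0,0,0.3],[0.4,-0.35,0,0,0.3],[0.12,-0.05,0,0,0.3],[0,0,0,0,0.3],[0,0,0,0,0.3]]'
python3 -c "
from h import *; plan(.644,-.141,.092,-90)"
```

```text
clock: 18.92
position: [0.6426, -0.1417, 0.1733]
ee_rot: [3.141, 0.003, -0.0]
force: [0.1, 0.1, -0.7]
width: 0.494
gripper_force: 20.0
t 18.93 pos [ 0.6426 -0.1417  0.1733] yaw -89.9 tilt 0.02 shift [ 0.04 -0.02  2.03] turn 0.02 w 0.494 F [ 0.1  0.1 -0.7] 20.0 j7 -0.97
```

```bash
python3 -m creep '[[0.04,0,0.5,0,0.3],[0,0,0.6,0,0.3],[0,0,0.5,0,0.3],[0,0,0.3,0,0.3],[0,0,0.1,0,0.3],[0,0,0,0,0.3],[0,0,0,0,0.3]]'
python3 -c "
from h import *; plan(.644,-.141,.0907,-90)"
```

```text
clock: 19.8
position: [0.6456, -0.1405, 0.0939]
ee_rot: [3.141, 0.006, 0.002]
force: [-0.4, 0.1, -1.2]
width: 0.494
gripper_force: 20.0
t 19.8 pos [ 0.6456 -0.1405  0.0939] yaw -89.77 tilt 0.07 shift [-0.04  0.01  0.08] turn 0.06 w 0.494 F [-0.4  0.1 -1.2] 20.0 j7 -0.92
```

```bash
python3 -m creep '[[0,0,0.08,0,0.3],[0,0,0,0,0.3],[0,0,0,0,0.8],[0,0,0,0,0.8],[0,0,0,0,0.8],[0,0,0,0,0.8],[0,0,-0.2,0,0.9],[0,0,-0.6,0,0.9],[0,0,-0.8,0,1],[0,0,-0.6,-0.5,1],[0,0,-0.1,-1,1],[0,0,0,-1,1]]'
python3 -m creep '[[0,0,0,-1,1],[0,0,0,-1,1],[0,0,0,-1,1],[0,0,0,-1,1],[0,0,0,-1,1],[0,0,0,-1,1],[0,0,0,-1,1],[0,0,0,-1,1],[0,0,0,-1,1],[0,0,0,-1,1],[0,0,0,-1,1],[0,0,0,-1,1]]'
python3 -m creep '[[0,0,0,-1,1],[0,0,0,-1,1],[0,0,0,-1,1],[0,0,0,-1,1],[0,0,0,-1,1],[0,0,0,-1,1],[0,0,0,-1,1],[0,0,0,-1,1],[0,0,0,0,1]]'
python3 -c "
from h import *; plan(.4575,-.012,.014,0)"
```

```text
clock: 21.3
position: [0.6455, -0.1405, 0.1833]
ee_rot: [3.128, 0.283, 0.003]
force: [-0.3, 0.4, -1.3]
width: 1.0
gripper_force: 0.0
clock: 22.8
position: [0.6452, -0.1406, 0.1825]
ee_rot: [2.743, 1.531, 0.0]
force: [0.9, 0.4, 0.6]
width: 0.997
gripper_force: 0.0
clock: 23.92
position: [0.6452, -0.1406, 0.1825]
ee_rot: [2.218, 2.225, 0.0]
force: [0.6, -0.8, 0.0]
width: 1.002
gripper_force: 0.0
t 23.93 pos [ 0.6452 -0.1406  0.1825] yaw 0.18 tilt 0.03 shift [ 3.23 -4.68  4.21] turn 0.05 w 1.002 F [ 0.6 -0.8  0. ] 0.0 j7 0.36
```

Next is the squat jar.

```bash
python3 -m creep '[[0.3,-0.4,0,0,1],[0.45,-0.65,0,0,1],[0.5,-0.7,0,0,1],[0.5,-0.7,0,0,1],[0.5,-0.7,0.2,0,1],[0.5,-0.7,0.3,0,1],[0.33,-0.55,0.3,0,1],[0.15,-0.28,0.3,0,1],[0,0,0.2,0,1],[0,0,0,0,1],[0,0,0,0,1]]'
python3 - <<'E'
from h import *
plan(.4575,-.012,.014,0); im=grab('top','top3'); P=cloud(im)
tops(im,P,dict(tea=(403,191,.077,40),pot=(403,191,.127,30))); grab('wrist','w3')
cv2.imwrite('pics/c4.png',np.hstack([cv2.resize(im['pixels'],(400,300)),cv2.resize(cv2.imread('pics/w3.png'),(400,300))]))
E
```

```text
clock: 25.3
position: [0.4583, -0.0123, 0.1303]
ee_rot: [2.218, 2.224, 0.001]
force: [-0.1, 0.1, 0.1]
width: 1.001
gripper_force: 0.0
t 25.3 pos [ 0.4583 -0.0123  0.1303] yaw 0.16 tilt 0.05 shift [ 0.01 -0.02  2.91] turn 0.04 w 1.001 F [-0.1  0.1  0.1] 0.0 j7 0.1
tea 1083 z 0.0775 mean [ 0.6415 -0.1382] rect [ 644.1 -141.1] [ 59.6 119.4] 89.3
pot 356 z 0.1275 mean [ 0.6445 -0.141 ] rect [ 644.8 -141.3] [42.7 42.7] 20.2
```

View pics/c4.png

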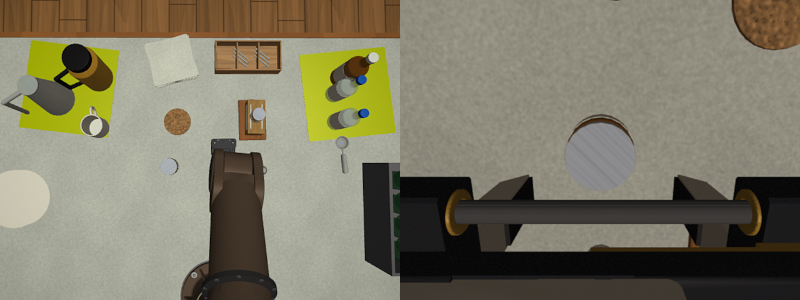

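The small jar stands at the carton's centre. The squat jar, at about column 600, is between the fingers, so I descend, grip and lift.

```bash
python3 -m creep '[[0,-0.04,0.6,0,1],[0,0,0.8,0,1],[0,0,0.7,0,1],[0,0,0.5,0,1],[0,0,0.25,0,1],[0,0,0.06,0,1],[0,0,0,0,1],[0,0,0,0,0.5],[0,0,0,0,0.5],[0,0,0,0,0.5],[0,0,0,0,0.5],[0,0,0,0,0.5]]' 25
python3 -m creep '[[0,0,-0.3,0,0.5],[0,0,-0.7,0,0.5],[0,0,-0.8,0,0.5],[0.05,0.5,-0.2,0,0.5],[0.05,0.7,0,0,0.5],[0.05,0.8,0,0,0.5],[0.05,0.8,0,0,0.5],[0.05,0.8,0,0,0.5],[0,0.6,0,0,0.5],[0,0.3,0,0,0.5],[0,0,0,0,0.5],[0,0,0,0,0.5]]'
python3 -c "
from h import *; plan(.638,-.001,.014,0)"
```

```text
clock: 26.9
position: [0.456, -0.0117, 0.0138]
ee_rot: [2.217, 2.226, 0.001]
force: [-1.1, 0.4, 6.4]
width: 0.736
gripper_force: 25.0
clock: 28.4
position: [0.6346, -0.0012, 0.0934]
ee_rot: [-2.217, -2.225, 0.001]
force: [0.1, -0.9, -3.5]
width: 0.737
gripper_force: 25.0
t 28.4 pos [ 0.6346 -0.0012  0.0934] yaw 0.21 tilt 0.07 shift [0.   0.09 1.99] turn 0.05 w 0.737 F [ 0.1 -0.9 -3.5] 25.0 j7 0.17
```

```bash
python3 -m creep '[[0,0.08,0.4,0,0.5],[0,0,0.6,0,0.5],[0,0,0.5,0,0.5],[0,0,0.3,0,0.5],[0,0,0.13,0,0.5],[0,0,0,0,0.5],[0,0,0,0,0.5]]'
python3 -c "
from h import *; plan(.638,-.001,.0143,0)"
```

```text
clock: 29.28
position: [0.6396, -0.0011, 0.017]
ee_rot: [2.216, 2.225, 0.001]
force: [1.0, 0.3, -2.6]
width: 0.733
gripper_force: 25.0
t 29.27 pos [ 0.6396 -0.0011  0.017 ] yaw 0.23 tilt 0.07 shift [ 0.   -0.04  0.07] turn 0.06 w 0.733 F [ 1.   0.3 -2.6] 25.0 j7 0.21
```

```bash
python3 -m creep '[[0,0,0.07,0,0.5],[0,0,0,0,0.5],[0,0,0,0,1],[0,0,0,0,1],[0,0,0,0,1],[0,0,-0.3,0,1],[0,0,-0.7,0,1],[0,0,-0.8,0,1],[0,0,-0.8,0,1],[0,0,-0.6,0,1],[0.3,-0.3,-0.1,0,1],[0.5,-0.5,0,0,1]]'
python3 -m creep '[[0.7,-0.7,0,0,1],[0.7,-0.75,0,0,1],[0.7,-0.75,0,0,1],[0.6,-0.6,0,0,1],[0.4,-0.4,0,0,1],[0.18,-0.2,0,0,1],[0,0,0,0,1],[0,0,0,0,1]]'
python3 - <<'E'
from h import *
plan(.4715,.1623,.043,0); im=grab('top','top4'); P=cloud(im)
tops(im,P,dict(tea=(403,191,.077,40),pot=(403,191,.127,30),honey=(344,190,.06,25))); grab('wrist','w4')
cv2.imwrite('pics/c5.png',np.hstack([cv2.resize(im['pixels'],(400,300)),cv2.resize(cv2.imread('pics/w4.png'),(400,300))]))
E
```

```text
clock: 30.78
position: [0.6061, 0.0312, 0.1456]
ee_rot: [2.218, 2.225, 0.001]
force: [-0.3, -0.3, -0.4]
width: 1.002
gripper_force: 0.0
clock: 31.78
position: [0.4709, 0.1607, 0.1455]
ee_rot: [2.218, 2.225, 0.0]
force: [-0.4, -0.7, -0.1]
width: 1.001
gripper_force: 0.0
t 31.77 pos [0.4709 0.1607 0.1455] yaw 0.18 tilt 0.03 shift [0.04 0.02 2.56] turn 0.04 w 1.001 F [-0.4 -0.7 -0.1] 0.0 j7 -0.25
tea 1086 z 0.0775 mean [ 0.6412 -0.1382] rect [ 644.2 -141.3] [ 59.5 120. ] 89.2
pot 355 z 0.1277 mean [ 0.6446 -0.141 ] rect [ 644.7 -141.7] [42.  43.1] 16.8
honey 697 z 0.0606 mean [ 0.6405 -0.0017] rect [640.4  -2.1] [64.4 64.5] 45.6
```

View pics/c5.png

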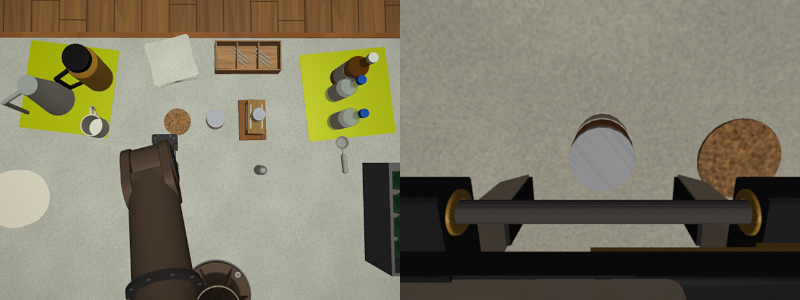

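The squat jar stands halfway, on the line. The tall jar, at about column 602, is centred between the fingers.

```bash
python3 -m creep '[[0.04,0,0.6,0,1],[0,0,0.8,0,1],[0,0,0.6,0,1],[0,0,0.4,0,1],[0,0,0.15,0,1],[0,0,0,0,1],[0,0,0,0,1],[0,0,0,0,0.4],[0,0,0,0,0.4],[0,0,0,0,0.4],[0,0,0,0,0.4],[0,0,0,0,0.4]]' 25
python3 -m creep '[[0,0,-0.3,0,0.4],[0,0,-0.7,0,0.4],[0,0,-0.7,0,0.4],[-0.1,0.4,-0.2,0,0.4],[-0.1,0.7,0,0,0.4],[-0.1,0.8,0,0,0.4],[-0.1,0.8,0,0,0.4],[-0.1,0.7,0,0,0.4],[-0.1,0.5,0,0,0.4],[-0.03,0.2,0,0,0.4],[0,0,0,0,0.4],[0,0,0,0,0.4]]'
python3 -c "
from h import *; plan(.635,.1372,.05,0)"
```

```text
clock: 33.38
position: [0.4702, 0.1631, 0.0436]
ee_rot: [-2.217, -2.226, 0.0]
force: [-1.9, 0.9, 2.8]
width: 0.641
gripper_force: 25.0
clock: 34.88
position: [0.6334, 0.1389, 0.1195]
ee_rot: [-2.216, -2.226, 0.001]
force: [-0.2, -0.4, -4.8]
width: 0.646
gripper_force: 25.0
t 34.88 pos [0.6334 0.1389 0.1195] yaw 0.26 tilt 0.06 shift [-0.04  0.04  1.74] turn 0.06 w 0.646 F [-0.2 -0.4 -4.8] 25.0 j7 -0.06
```

```bash
python3 -m creep '[[-0.05,0,0.4,0,0.4],[0,0,0.6,0,0.4],[0,0,0.4,0,0.4],[0,0,0.2,0,0.4],[0,0,0.1,0,0.4],[0,0,0,0,0.4],[0,0,0,0,0.4]]'
python3 -c "
from h import *; plan(.635,.1372,.0498,0)"
```

```text
clock: 35.75
position: [0.6349, 0.1366, 0.0522]
ee_rot: [2.217, 2.226, 0.002]
force: [-0.2, 0.4, -4.4]
width: 0.642
gripper_force: 25.0
t 35.75 pos [0.6349 0.1366 0.0522] yaw 0.23 tilt 0.07 shift [0.02 0.   0.06] turn 0.06 w 0.642 F [-0.2  0.4 -4.4] 25.0 j7 -0.03
```

```bash
python3 -m creep '[[0,0,0.06,0,0.4],[0,0,0,0,0.4],[0,0,0,0,1],[0,0,0,0,1],[0,0,0,0,1],[0,0,-0.3,0,1],[0,0,-0.7,0,1],[0,0,-0.8,0,1],[0,0,-0.8,0,1],[0,0,-0.6,0,1],[0,-0.5,-0.1,0,1],[0,-0.8,0,0,1]]'
python3 -m creep '[[0.2,-0.8,0,0,1],[0.3,-0.8,0,0,1],[0.3,-0.8,0,0,1],[0.2,-0.6,0,0,1],[0,-0.3,0,0,1],[0,0,0,0,1],[0,0,0,0,1]]'
python3 - <<'E'
from h import *
im=grab('top','top5'); P=cloud(im)
tops(im,P,dict(tea=(403,191,.077,40),pot=(403,191,.127,30),honey=(344,190,.06,25),jam=(284,194,.096,28),salt=(417,271,.081,16),mug=(152,202,.085,30)))
i=im['pixels'][140:300,130:530]; cv2.imwrite('pics/c6.png',cv2.resize(i,None,fx=2,fy=2))
E
```

```text
clock: 37.25
position: [0.583, 0.1361, 0.1826]
ee_rot: [2.217, 2.224, 0.003]
force: [0.6, 0.0, -0.1]
width: 0.998
gripper_force: 0.0
clock: 38.12
position: [0.4514, 0.1753, 0.1815]
ee_rot: [2.218, 2.224, 0.001]
force: [-0.1, -0.3, 0.2]
width: 1.003
gripper_force: 0.0
tea 1088 z 0.0775 mean [ 0.6414 -0.1381] rect [ 644.  -141.2] [ 59.7 119.4] 89.4
pot 357 z 0.1274 mean [ 0.6446 -0.1411] rect [ 644.8 -141.3] [42.7 42.7] 19.3
honey 694 z 0.0605 mean [ 0.6406 -0.0018] rect [640.   -1.9] [64.2 65.3] 43.6
jam 578 z 0.0964 mean [0.6361 0.1359] rect [636.4 136. ] [55.9 56.1] 46.2
salt 115 z 0.0781 mean [ 0.457  -0.1622] rect [ 457.1 -163.7] [25.  25.8] 28.3
mug 274 z 0.0836 mean [0.6149 0.4266] rect [614.9 426.8] [74.7 74.6] 68.4
```

View pics/c6.png

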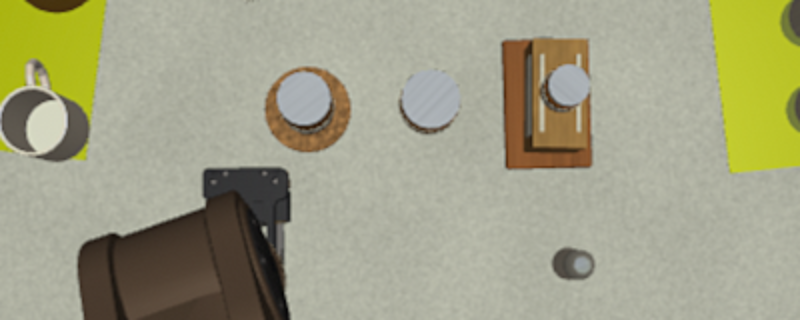

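Everything stands in its place. I check the carton's offset on the board once more in an enlarged crop before signing off.

```bash
python3 - <<'E'
from h import *
im=dict(np.load('pics/top5.npz')); i=im['pixels'][150:235,370:440]; cv2.imwrite('pics/c7.png',cv2.resize(i,None,fx=7,fy=7,interpolation=cv2.INTER_NEAREST))
P=cloud(im)
for r in (170,190,210): print(r,[(c,*(P[r,c,1:]*1000).round(0)) for c in range(378,430,1) if c<400 or c>418])
E
```

```text
170 [(378, np.float64(-82.0), np.float64(-1.0)), (379, np.float64(-84.0), np.float64(2.0)), (380, np.float64(-87.0), np.float64(-2.0)), (381, np.float64(-89.0), np.float64(2.0)), (382, np.float64(-90.0), np.float64(15.0)), (383, np.float64(-92.0), np.float64(14.0)), (384, np.float64(-94.0), np.float64(13.0)), (385, np.float64(-97.0), np.float64(10.0)), (386, np.float64(-100.0), np.float64(9.0)), (387, np.float64(-102.0), np.float64(11.0)), (388, np.float64(-103.0), np.float64(15.0)), (389, np.float64(-107.0), np.float64(9.0)), (390, np.float64(-109.0), np.float64(10.0)), (391, np.float64(-111.0), np.float64(13.0)), (392, np.float64(-112.0), np.float64(19.0)), (393, np.float64(-113.0), np.float64(29.0)), (394, np.float64(-113.0), np.float64(43.0)), (395, np.float64(-113.0), np.float64(58.0)), (396, np.float64(-112.0), np.float64(73.0)), (397, np.float64(-114.0), np.float64(74.0)), (398, np.float64(-116.0), np.float64(77.0)), (399, np.float64(-118.0), np.float64(79.0)), (419, np.float64(-162.0), np.float64(79.0)), (420, np.float64(-163.0), np.float64(83.0)), (421, np.float64(-166.0), n
[... 2623 characters left out ...]
4(-110.0), np.float64(65.0)), (396, np.float64(-111.0), np.float64(72.0)), (397, np.float64(-113.0), np.float64(78.0)), (398, np.float64(-115.0), np.float64(77.0)), (399, np.float64(-117.0), np.float64(78.0)), (419, np.float64(-160.0), np.float64(79.0)), (420, np.float64(-163.0), np.float64(77.0)), (421, np.float64(-165.0), np.float64(78.0)), (422, np.float64(-168.0), np.float64(75.0)), (423, np.float64(-169.0), np.float64(79.0)), (424, np.float64(-186.0), np.float64(15.0)), (425, np.float64(-188.0), np.float64(13.0)), (426, np.float64(-193.0), np.float64(3.0)), (427, np.float64(-195.0), np.float64(4.0)), (428, np.float64(-198.0), np.float64(1.0)), (429, np.float64(-200.0), np.float64(4.0))]
```

View pics/c7.png

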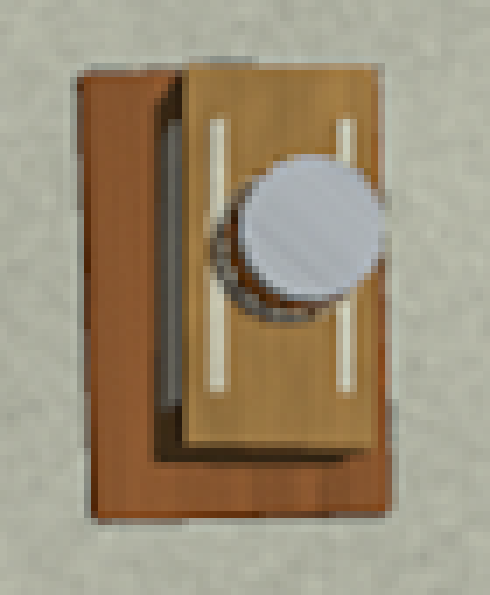

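The crop shows the carton 2 to 3 mm off sideways and about 5 mm off lengthwise. The board's left edge is at y ≈ -0.089 and the carton's base edge at -0.112, so it is within tolerance.

```bash
python3 -c "
from cell import sign_off; print(sign_off())"
```

```text
the job is handed in; nothing more can be done
None
```

The job is handed in at about 38 s: carton on the board (about 5 mm off centre), small jar in the middle of its top, tall jar on the coaster, squat jar halfway between; salt cellar and mug unmoved within camera accuracy, everything released (sign-off returned no verdict).

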